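# Clamp a reagent bottle in the shaker and switch the shaker on

### The arm

A 6-joint arm with a two-finger parallel gripper is mounted at the origin on a cart in front of the work surface, level with it; the furniture and walls round the work are solid. World frame = base frame: x ahead of the robot, y to its left, z up, the work surface at z = 0. Lengths are in m, angles in rad, forces in N, time in s.
With the tool pointing down it reaches from about 0.375 to 0.975 m from the base axis. Payload 3.8 kg.
Tool frame: the origin (TCP) lies midway between the tips of the shut fingers; the grasp point (between the pads) lies 19 mm behind it; z points along the fingers, y is the line along which they close (so a half turn about z gives the same grasp; the last joint's range is limited). The gripper opens to 85 mm and grips with 20 to 120 N. Pads are 22 mm wide; open, the fingers measure 114 mm over their backs; the gripper's body (76 mm by 85 mm) begins 54 mm behind the grasp point. The pads swing forward as they close: fully open they stand 13 mm farther back than shut.
Start: joints at [-1.161, 0.264, 1.604, -0, 1.274, -0.037], TCP at [0.292, -0.609, 0.231] pointing down, gripper open.
Joint ranges: [-2.63, 2.63], [-0.94, 2.18], [0.31, 2.57], [-1.31, 4.45], [0, 2.66], [-2.55, 2.55]. Speed limits (rad/s): [2.57, 2.57, 3.14, 3.14, 3.14, 3.14].

### API

Orientations are given as a rotation vector (axis times angle).
In Python, from workcell import read_state, vision, ticket gives the robot as it stands. The module is installed in compiled form; this text tells all that it offers.
- The arm moves only by the tool jog_arm, never from a script. Its arguments are lists of equal length, an entry for each row: "turn": the turn, a rotation vector about the tool's x, y, z in rad, a list of three; "delta_pos": the shift along the tool's x, y, z in m, a list of three; "gripper": the finger opening in m, from 0 to 0.0854. In form: {"turn": [[rx, ry, rz], ...], "delta_pos": [[dx, dy, dz], ...], "gripper": [gripper, ...]}. A call has 1 to 20 rows; each row shifts and turns the commanded pose from where the row before left it, along the tool's axes as they then stand; what a row does not reach is not made up. A row lasts 1/12 s, in which the tool goes at most 41.7 mm and 7.16 degrees, less where a joint would pass 70% of its speed; a pose out of reach is approached as far as the arm can. A call with a gripper value outside its range is refused whole. The fingers move at their own pace and stop on an object; "grip_force" is the grip in N (left out, the last holds). Time passes only in rows, so rows that do not move let the fingers close. It gives the time, the measured TCP pose, the force, the opening and the grip force at its end, in the units of the state.
- read_state(): the state, without advancing time (a new reading comes with each control period).
- vision.read_camera(name): name is "side" or "top"; returns the picture (384x512x3 uint8, red, green, blue); there is no depth.
- vision.calibration(name): a dict with "vfov" (degrees; the focal length in pixels is half the picture's height over the tangent of half this angle, whatever the lens; pixels are square), "cx", "cy" (the principal point, pixels), "R" (3x3) and "t" (3): a world point X has camera coordinates R X + t. Camera axes: x right, y down, z forward; pixel columns grow to the right and rows downward; lengths in m; the calibration is good to about 2 mm. A picture is of the moment at which its call begins. calibration takes no time and is no camera call.
- ticket.finish_job(): hands the job in; it is judged then, once.
The state is a dict: "time": time; "q": joint angles; "joint_vel": joint speeds; "joint_torque": joint torques, N m; "tool_pos": TCP position; "tcp_rot": TCP orientation; "wrist_force": force on the tool from outside, world axes, zero at the start; "torque": the same for the moment, N m; "width": opening from 0.0 (shut) to 1.0 (fully open); "grip_force": force on a finger pad.
Only numpy, scipy, OpenCV 4.12 (cv2) and the standard library are available. Lean on these libraries where they do the work, as an engineer would, in place of code of your own. Each camera call takes 0.05 s, during which the arm holds its last target. There are 200 camera calls.

### The job

Stand the white bottle with the blue cap upright in the cradle of the bottle shaker, between its two rubber posts and the red clamp pad, and wind the handwheel clockwise (seen from above) to its stop so that the sprung pad holds the bottle firmly against the posts. Then flip the shaker's switch, the one with the orange bat, over to its green dot. Leave the lamp switch with the black bat as it is, and do not shift or tip the brown bottle and the purple cup beside it, or the measuring cylinder in front of the switches.

Things in the scene. Friction and masses are not known exactly. Their poses are not given: they have to be found in the camera images.
- white_bottle: white bottle with a ribbed blue cap, 41 mm in diameter, 80 mm high, 50 to 105 g, loose; the cap is 25 mm in diameter and takes the top 17 mm (63 to 80 mm up; fixed to the bottle, a good grip), below it the shoulder widens, the body is straight from the bottom to about 48 mm up. Origin at the centre of its underside, z up
- shaker: bottle shaker, white base 110 (own x) x 250 (own y) mm, fixed to the bench; its deck is 30 mm above the bench. Origin at the centre of its underside, z up. Towards own +y the cradle with two black rubber posts (16 mm in diameter, 26 mm high above the deck, at own x = +18 and -18 mm, y = +67 mm); towards own -y the grey gear housing with the handwheel on top. Between them a carriage with a sprung red clamp pad (44 mm wide, top 27 mm above the deck) slides along own y
- cradle (a point): point on the deck (30 mm above the bench) at which the underside of the bottle is centred when the bottle touches both posts; axes as the shaker's. The red pad's face is 51 mm from it towards own -y with the clamp fully open, and advances towards own +y by 4 mm per rad of the handwheel, so a bottle set down up to 10 mm short of this point (towards own -y) has room
- wheel_axis (a point): point on the vertical axis of the handwheel, 75 mm above the bench (top of the disc); disc 92 mm in diameter
- crank_grip (a point): middle of the handwheel's upright crank handle, 101 mm above the bench, 36 mm from the wheel's axis: black, round, 18 mm in diameter, 40 mm high (from 77 to 117 mm above the bench); it turns freely about its own axis, so a gripper can hold it without turning while it carries it round
- handwheel (a joint): angle of the handwheel, rad, growing clockwise seen from above; stops at 0 (clamp open) and 9.6 (clamp fully wound); starts between 0 and 2.5. It stays where it is left; turning takes about 0.05 N m, a little more as the pad's spring is pressed. With a bottle of 41 mm against the posts the pad touches it at about 7.6
- clamp_pad (a joint): how far the sprung pad is pressed back into the carriage, m: 0 = free, about 0.008 with the bottle clamped and the wheel at its stop (500 N/m)
- shaker_switch: grey switch box for the shaker, 100 (own x) x 70 x 56 mm high, fixed to the bench, its bat toggle (orange) standing out of its top. Origin at the centre of its underside, z up; a red dot on its top 34 mm towards own -x (off), a green dot 34 mm towards own +x (on)
- shaker_bat (a joint): angle of the orange bat about its pivot, rad: -0.42 = off, leaning to the red dot (own -x of its box); 0 = upright; +0.42 = on, leaning to the green dot. Over-centre: past upright it snaps on to the other stop by itself; pushing it off a stop takes about 2 N at 40 mm above the pivot. The pivot is 58 mm above the bench over the middle of the box, its axis along the box's own y
- shaker_bat_tip (a point): tip of the orange bat, 56 mm from its pivot; the bat is round, 10 mm thick at its root, 16 mm near the tip
- lamp_switch: grey switch box for the lamp, 100 (own x) x 70 x 56 mm high, fixed to the bench, its bat toggle (black) standing out of its top. Origin at the centre of its underside, z up; a red dot on its top 34 mm towards own -x (off), a green dot 34 mm towards own +x (on)
- lamp_bat (a joint): angle of the black bat about its pivot, rad: -0.42 = off, leaning to the red dot (own -x of its box); 0 = upright; +0.42 = on, leaning to the green dot. Over-centre: past upright it snaps on to the other stop by itself; pushing it off a stop takes about 2 N at 40 mm above the pivot. The pivot is 58 mm above the bench over the middle of the box, its axis along the box's own y
- lamp_bat_tip (a point): tip of the black bat, 56 mm from its pivot; the bat is round, 10 mm thick at its root, 16 mm near the tip
- brown_bottle: brown bottle with a black cap, 38 mm in diameter, 76 mm high, loose bystander; origin at the centre of its underside
- purple_cup: tall purple cup, 57 mm in diameter, 86 mm high, loose bystander; origin at the centre of its underside
- cylinder: glass measuring cylinder, 40 mm in diameter at the foot, 170 mm high, loose bystander; origin at the centre of its underside

How it is judged:
On the way, in this order (a step that is already met when the one before it is completed fails the run):
1. the white bottle stands upright on the deck in the cradle, let go (horizontal distance between white_bottle and cradle below 0.028 m and z of white_bottle in the frame of cradle between -0.006 and 0.006 m and angle between white_bottle's own z axis and vertical below 0.1 rad and contact force between white_bottle and the fingers below 0.2 N), for 0.2 s.
2. the handwheel is wound until the sprung pad is pressed in by 3 mm or more on the bottle (value of joint clamp_pad above 0.003 m), for 0.2 s.
3. the orange bat is flipped over to the green dot (value of joint shaker_bat above 0.3 rad), for 0.2 s.
At the end, for the whole second after the job is handed in: the white bottle stands upright (within 0.1 rad) on the deck, within 6 mm of the cradle point, the sprung pad pressed in by at least 3 mm and bearing on it, at rest; the orange bat is over at the green dot (beyond 0.3 rad), the black bat still off (below -0.3 rad) (horizontal distance between white_bottle and cradle below 0.006 m and z of white_bottle in the frame of cradle between -0.006 and 0.006 m and angle between white_bottle's own z axis and vertical below 0.1 rad and value of joint clamp_pad above 0.003 m and contact force between clamp_pad and white_bottle above 0.8 N and value of joint shaker_bat above 0.3 rad and value of joint lamp_bat below -0.3 rad and linear speed of white_bottle below 0.02 m/s); the robot touches nothing.
It fails at once if the black bat of the lamp switch is moved over (value of joint lamp_bat above 0 rad).
It fails at once if the brown bottle is shifted by more than 30 mm or tipped (distance of brown_bottle from where it was at the start of the episode above 0.03 m or angle between brown_bottle's own z axis and vertical above 0.3 rad).
It fails at once if the purple cup is shifted by more than 30 mm or tipped (distance of purple_cup from where it was at the start of the episode above 0.03 m or angle between purple_cup's own z axis and vertical above 0.3 rad).
It fails at once if the measuring cylinder is shifted by more than 30 mm or tipped (distance of cylinder from where it was at the start of the episode above 0.03 m or angle between cylinder's own z axis and vertical above 0.3 rad).
It also fails if it takes over 69 s, if anything falls off the work surface, if the arm or the gripper's body presses on something with over 40 N, if the wrist force passes 120 N, or if a joint passes its speed limit or range.

## Working session

There is one attempt and no reset: what is moved stays moved. The work goes in short steps, Python scripts to look and compute and a tool call to move; the robot and the scene stay as the last step left them, time stands still between calls to the robot, and variables do not carry over. Pictures are saved under pics/ and viewed, at most 10 in all, crops included, and the job is handed in when it is done.

Besides the shell and the picture viewer there is one more tool, called after "Emit:" as name(argument=value, ...) on one line, values as JSON. jog_arm: Moves the arm, as the interface text tells. Its arguments: {"type":"object","properties":{"turn":{"type":"array","items":{"type":"array","items":{"type":"number"}}},"delta_pos":{"type":"array","items":{"type":"array","items":{"type":"number"}}},"gripper":{"type":"array","items":{"type":"number"}},"grip_force":{"type":"number"}},"required":["turn","delta_pos","gripper"]}

```bash
mkdir -p pics; python3 - <<'E'
from workcell import read_state, vision
import cv2,numpy as np
print(read_state())
for n in("side","top"):
    cv2.imwrite(f"pics/{n}0.png",vision.read_camera(n)[:,:,::-1]); print(n,vision.calibration(n))
E
```

```text
{'time': 0.0, 'q': array([-1.16091757e+00,  2.64751327e-01,  1.60536166e+00,  3.79857306e-06,
        1.27369755e+00, -3.69020967e-02]), 'joint_vel': array([-0.00126272,  0.00032013, -0.00051753,  0.00062768,  0.00042994,
        0.00097174]), 'joint_torque': array([ 2.14755033e-03, -5.15109265e+01, -3.67307746e+01,  1.77837410e-04,
        1.29146985e-02, -2.13239832e-05]), 'tool_pos': array([ 0.29135326, -0.60808053,  0.22996992]), 'tcp_rot': array([-3.06140459e+00, -6.95494546e-01,  6.39889243e-04]), 'wrist_force': array([1.02299529, 0.15485224, 0.43982256]), 'torque': array([-0.01019166,  0.03555784, -0.05727863]), 'grip_force': 0.0, 'width': 0.9988845400515398}
side {'vfov': 42.36938348065006, 'cx': 241.05340929485914, 'cy': 182.16948706759155, 'R': array([[-0.87746806, -0.47955958, -0.00850936],
       [-0.30633111,  0.57398058, -0.75941263],
       [ 0.36906781, -0.66375365, -0.65055365]]), 't': array([0.48136465, 0.22928042, 1.24934374])}
top {'vfov': 52.97193820916899, 'cx': 257.3743960284655, 'cy': 192.97671730407234, 'R': array([[-0.01378984, -0.99987207, -0.00810488],
       [-0.98762473,  0.01488649, -0.15612745],
       [ 0.15622813,  0.00585161, -0.98770367]]), 't': array([0.02260115, 0.54644822, 1.03006529])}
```

View pics/side0.png

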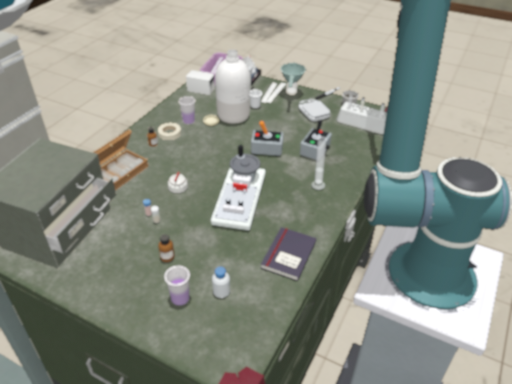

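View pics/top0.png

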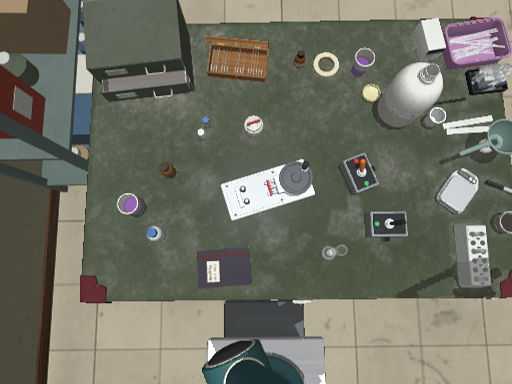

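The side picture shows the shaker around (240,195), its wheel at (243,165), the white bottle at (221,283) and the orange bat at (264,128). In the top picture the bottle cap is at (154,233), the wheel at (295,178) with its crank at (306,165), the posts at about (241,195), the orange bat at (361,170) and the cylinder at (335,252). Next I'll zoom in on the top view.

```bash
python3 - <<'E'
import cv2,numpy as np
a=cv2.imread("pics/top0.png")[145:270,110:410]; a=cv2.resize(a,(798,332),interpolation=cv2.INTER_CUBIC)
b=cv2.imread("pics/side0.png")[110:240,200:345]; b=cv2.resize(b,None,fx=2,fy=2,interpolation=cv2.INTER_CUBIC)
c=cv2.imread("pics/side0.png")[190:320,130:260]; c=cv2.resize(c,None,fx=2,fy=2,interpolation=cv2.INTER_CUBIC)
m=np.zeros((600,798,3),np.uint8); m[:332]=a; m[335:595,:290]=b; m[335:595,300:560]=c
cv2.imwrite("pics/m.png",m)
E
```

```text
(no output)
```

View pics/m.png

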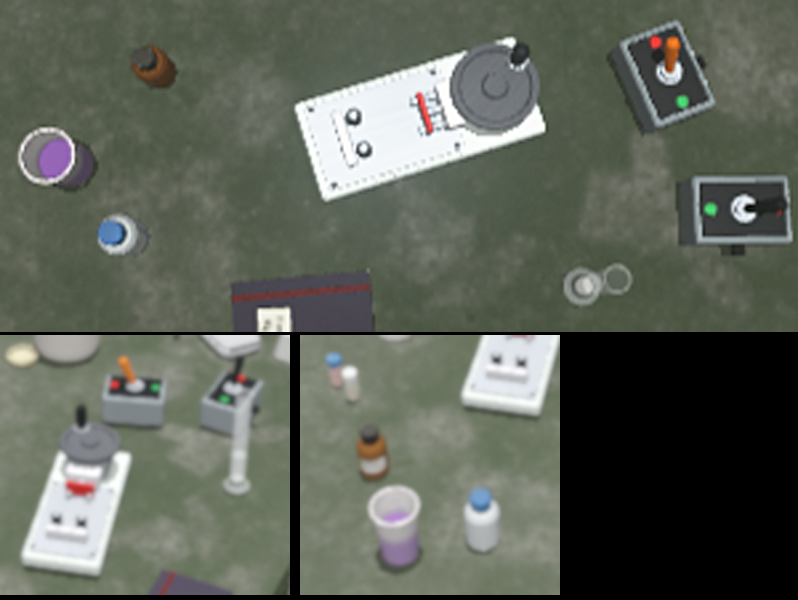

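The zoomed crop gives these points in crop pixels: posts (352,117) and (364,149), wheel centre (495,87), crank top (521,48), cap (112,232), green and red dots (683,102) and (656,43), and cylinder foot (583,286).

```bash
cat > h.py <<'E'
import numpy as np, cv2
from scipy.spatial.transform import Rotation as Ro
from workcell import read_state, vision
def back(n,u,v,z):
    c=vision.calibration(n);f=192/np.tan(np.radians(c["vfov"]/2));R,t=c["R"],c["t"]
    C=-R.T@t; d=R.T@np.array([(u-c["cx"])/f,(v-c["cy"])/f,1]); return C+d*(z-C[2])/d[2]
def proj(n,X):
    c=vision.calibration(n);f=192/np.tan(np.radians(c["vfov"]/2));p=np.asarray(X)@c["R"].T+c["t"]
    return np.c_[p[:,0]/p[:,2]*f+c["cx"],p[:,1]/p[:,2]*f+c["cy"]]
def delta(target,yaw=None):
    """remaining move in tool axes; yaw = wanted world angle of the tool y line (mod pi)"""
    s=read_state();R=Ro.from_rotvec(s["tcp_rot"]);M=R.as_matrix()
    print("pos",s["tool_pos"].round(4),"delta tool",(M.T@(np.array(target)-s["tool_pos"])).round(4))
    y=np.arctan2(M[1,1],M[0,1]);print("tilt",(M[:,2]).round(3),"yaw y",round(y,3),"q6",s["q"][5].round(2))
    if yaw is not None:
        d=(yaw-y+np.pi/2)%np.pi-np.pi/2; print("tool rz",round(-d,3))
E
python3 - <<'E'
from h import *
from scipy.optimize import least_squares
P=lambda U,V,z:back("top",110+U/2.66,145+V/2.656,z)
px={}
own=np.array([[18,67,56],[-18,67,56],[55,125,30],[-55,125,30],[55,-125,30],[-55,-125,30]])/1e3
for k,(U,V,z) in dict(postA=(352,117,.056),postB=(364,149,.056),c1=(297,103,.03),c2=(325,199,.03),c3=(545,129,.03),c4=(512,40,.03),wheel=(495,87,.075),crank=(521,46,.117),cap=(112,232,.08),green=(683,102,.056),red=(656,43,.056),tip=(672,43,.109),cyl=(583,286,0),cup=(48,155,.086),brown=(146,56,.076),lampg=(711,209,.056)).items():
    px[k]=P(U,V,z);print(k,px[k].round(4))
obs=np.array([px[k][:2] for k in("postA","postB","c1","c2","c4","c3")])
def fun(p,o): 
    c,s=np.cos(p[2]),np.sin(p[2]); return (p[:2]+o[:,:2]@np.array([[c,s],[-s,c]]))
r=least_squares(lambda p:(fun(p,own)-obs).ravel(),[.5,0,0]); print(r.x,(fun(r.x,own)-obs).round(4))
for n,o in dict(cradle=[0,.0449],short=[0,.041],w75=[0,-.075]).items(): print(n,fun(r.x,np.array([o])))
E
```

```text
postA [0.5562 0.0559 0.056 ]
postB [0.5226 0.0438 0.056 ]
c1 [0.5767 0.1156 0.03  ]
c2 [0.4737 0.0861 0.03  ]
c3 [ 0.5446 -0.1471  0.03  ]
c4 [ 0.642  -0.1153  0.03  ]
wheel [ 0.5819 -0.0912  0.075 ]
crank [ 0.6144 -0.1139  0.117 ]
cap [0.4394 0.295  0.08  ]
green [ 0.5668 -0.2871  0.056 ]
red [ 0.63   -0.2626  0.056 ]
tip [ 0.617  -0.2647  0.109 ]
cyl [ 0.3798 -0.1854  0.    ]
cup [0.5171 0.3599 0.086 ]
brown [0.6197 0.2663 0.076 ]
lampg [ 0.4555 -0.3091  0.056 ]
[ 0.55898706 -0.01489005  0.28848546] [[ 0.0009 -0.0015]
 [ 0.0001  0.0004]
 [-0.0005  0.005 ]
 [-0.003   0.0032]
 [ 0.0053 -0.0038]
 [-0.0028 -0.0033]]
cradle [[0.54621299 0.0281545 ]]
short [[0.54732254 0.02441566]]
w75 [[ 0.58032461 -0.08679074]]
```

```bash
python3 - <<'E'
from h import *
delta([.50,-.30,.26])
M=Ro.from_rotvec(read_state()["tcp_rot"]).as_matrix(); print(M.round(3))
A=np.array([.5,-.3,.26]);B=np.array([.4394,.295,.14]); print(M.T@(B-A))
im=cv2.imread("pics/side0.png").astype(int); b,g,r=im[...,0],im[...,1],im[...,2]
v,u=np.nonzero((b>r+40)&(b>g+15)); k=(abs(u-221)<15)&(abs(v-272)<20); print("blue side",u[k].mean(),v[k].mean(),u[k].min(),u[k].max(),v[k].min(),v[k].max())
print(proj("side",[[.4394,.295,.08],[.4394,.295,.063],[.4394,.295,.0]]))
im=cv2.imread("pics/top0.png").astype(int); b,g,r=im[...,0],im[...,1],im[...,2]
v,u=np.nonzero((b>r+40)&(b>g+15)); k=(abs(u-154)<15)&(abs(v-233)<20); print("blue top",u[k].mean(),v[k].mean()); print(back("top",u[k].mean(),v[k].mean(),.076))
E
```

```text
pos [ 0.2914 -0.6081  0.2301] delta tool [ 0.3213 -0.1878 -0.0295]
tilt [-0.001  0.002 -1.   ] yaw y -1.124 q6 -0.04
[[ 0.902  0.432 -0.001]
 [ 0.432 -0.902  0.002]
 [ 0.    -0.002 -1.   ]]
[ 0.20243804 -0.56252758  0.12115659]
blue side 219.92857142857142 271.7857142857143 215 225 267 277
[[221.32296022 268.69778166]
 [221.56971781 273.32751891]
 [222.4450246  289.75027856]]
blue top 151.07142857142858 232.15714285714284
[0.44020379 0.29886974 0.076     ]
```

Emit:
jog_arm(turn=[[0,0,0],[0,0,0],[0,0,0],[0,0,0],[0,0,0],[0,0,0],[0,0,0],[0,0,0],[0,0,0],[0,0,0],[0,0,0]], delta_pos=[[0.029,-0.017,-0.003],[0.029,-0.017,-0.003],[0.029,-0.017,-0.003],[0.029,-0.017,-0.003],[0.029,-0.017,-0.003],[0.029,-0.017,-0.003],[0.029,-0.017,-0.003],[0.029,-0.017,-0.003],[0.029,-0.017,-0.003],[0.029,-0.017,-0.003],[0.029,-0.017,-0.003]], gripper=[0.055,0.055,0.055,0.055,0.055,0.055,0.055,0.055,0.055,0.055,0.055], grip_force=40)

```text
time: 1.02
tool_pos: [0.4989, -0.3006, 0.2639]
tcp_rot: [-3.063, -0.696, 0.001]
wrist_force: [0.8, 0.8, 0.2]
width: 0.641
grip_force: 0.0
```

Emit:
jog_arm(turn=[[0,0,0],[0,0,0],[0,0,0],[0,0,0],[0,0,0],[0,0,0],[0,0,0],[0,0,0],[0,0,0],[0,0,0],[0,0,0],[0,0,0],[0,0,0],[0,0,0],[0,0,0],[0,0,0],[0,0,0]], delta_pos=[[0.012,-0.033,0.003],[0.012,-0.033,0.003],[0.012,-0.033,0.003],[0.012,-0.033,0.003],[0.012,-0.033,0.003],[0.012,-0.033,0.003],[0.012,-0.033,0.003],[0.012,-0.033,0.003],[0.012,-0.033,0.003],[0.012,-0.033,0.003],[0.012,-0.033,0.003],[0.012,-0.033,0.003],[0.012,-0.033,0.003],[0.012,-0.033,0.003],[0.012,-0.033,0.003],[0.012,-0.033,0.003],[0.012,-0.033,0.003]], gripper=[0.055,0.055,0.055,0.055,0.055,0.055,0.055,0.055,0.055,0.055,0.055,0.055,0.055,0.055,0.055,0.055,0.055])

```text
time: 2.43
tool_pos: [0.4393, 0.2934, 0.2128]
tcp_rot: [3.063, 0.696, -0.001]
wrist_force: [0.7, -0.7, -0.3]
width: 0.644
grip_force: 0.0
```

```bash
python3 - <<'E'
from h import *
delta([.4405,.299,.063]); s=read_state();print(s["time"],s["width"])
cv2.imwrite("pics/top1.png",vision.read_camera("top")[:,:,::-1])
im=vision.read_camera("side")[:,:,::-1]; cv2.imwrite("pics/s1.png",cv2.resize(im[170:340,130:330],None,fx=3,fy=3))
E
```

```text
pos [0.4393 0.2934 0.2128] delta tool [ 0.0036 -0.0046  0.1498]
tilt [-0. -0. -1.] yaw y -1.124 q6 1.67
2.4333 0.6438344541329514
```

View pics/s1.png

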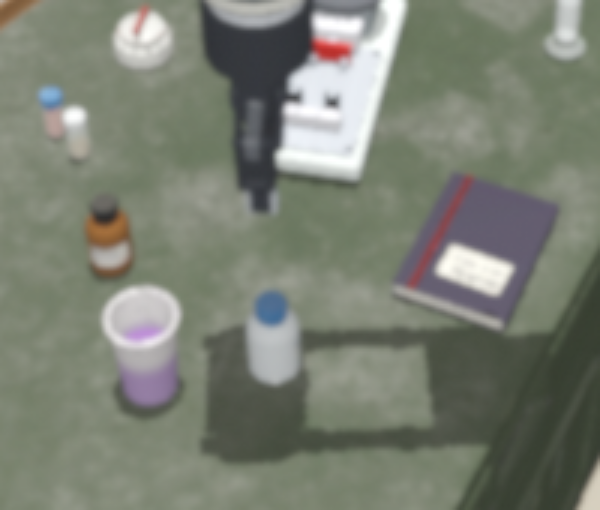

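The gripper tip, at (262,208) in this crop, is above the bottle, whose cap is at (271,306). The cup is well clear, so I'll descend and grip the cap.

Emit:
jog_arm(turn=[[0,0,0],[0,0,0],[0,0,0],[0,0,0],[0,0,0],[0,0,0],[0,0,0],[0,0,0],[0,0,0],[0,0,0],[0,0,0],[0,0,0],[0,0,0]], delta_pos=[[0.0036,-0.0046,0.025],[0,0,0.028],[0,0,0.028],[0,0,0.028],[0,0,0.025],[0,0,0.0155],[0,0,0],[0,0,0],[0,0,0],[0,0,0],[0,0,0],[0,0,0],[0,0,0]], gripper=[0.055,0.055,0.055,0.055,0.055,0.055,0.055,0.01,0.01,0.01,0.01,0.01,0.01])

```text
time: 3.62
tool_pos: [0.4427, 0.2982, 0.0655]
tcp_rot: [-3.063, -0.696, -0.005]
wrist_force: [0.8, -0.2, 4.3]
width: 0.274
grip_force: 39.7
```

```bash
python3 - <<'E'
from h import *
s=read_state();print(s["time"],s["width"]*.0854,s["grip_force"],s["wrist_force"])
delta([.547,.0245,.2]); 
im=vision.read_camera("side")[:,:,::-1]; cv2.imwrite("pics/s2.png",cv2.resize(im[200:320,150:290],None,fx=3,fy=3))
E
```

```text
3.6167 0.023360169107220087 39.685590336302994 [ 0.82666127 -0.18867442  4.28769094]
pos [0.4427 0.2982 0.0655] delta tool [-0.0238  0.2919 -0.1347]
tilt [ 0.003  0.002 -1.   ] yaw y -1.124 q6 1.67
```

View pics/s2.png

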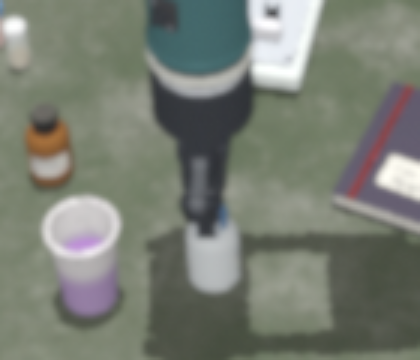

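The fingers hold the cap at 23.4 mm opening with the bottle still upright, and the cup and brown bottle have not moved. I'll lift and carry it to the cradle.

Emit:
jog_arm(turn=[[0,0,0],[0,0,0],[0,0,0],[0,0,0],[0,0,0],[0,0,0],[0,0,0],[0,0,0],[0,0,0],[0,0,0],[0,0,0],[0,0,0],[0,0,0],[0,0,0],[0,0,0],[0,0,0],[0,0,0],[0,0,0]], delta_pos=[[0,0,-0.015],[0,0,-0.025],[0,0,-0.025],[0,0,-0.025],[0,0,-0.02],[-0.001,0.016,-0.005],[-0.002,0.025,0],[-0.003,0.031,0],[-0.003,0.031,0],[-0.003,0.031,0],[-0.003,0.031,0],[-0.003,0.031,0],[-0.003,0.031,0],[-0.002,0.031,0],[-0.001,0.02,0],[0,0.014,0],[0,0,0.02],[0,0,0.015]], gripper=[0.01,0.01,0.01,0.01,0.01,0.01,0.01,0.01,0.01,0.01,0.01,0.01,0.01,0.01,0.01,0.01,0.01,0.01])

```text
time: 5.17
tool_pos: [0.5467, 0.0231, 0.1438]
tcp_rot: [3.064, 0.693, 0.002]
wrist_force: [-1.2, -0.5, -1.7]
width: 0.272
grip_force: 39.5
```

```bash
python3 - <<'E'
from h import *
s=read_state();print(s["time"],s["width"]*.0854,s["grip_force"],s["wrist_force"])
delta([.547,.0245,.0955]); 
im=vision.read_camera("side")[:,:,::-1].copy(); k=6;x0,y0=195,140
c=cv2.resize(im[y0:y0+100,x0:x0+130],None,fx=k,fy=k,interpolation=cv2.INTER_CUBIC)
p=s["tool_pos"]
for X,col in (([p[0],p[1],p[2]-.0655],(0,0,255)),([.547,.0245,.03],(255,0,0)),([.5562,.0559,.056],(0,255,0)),([.5226,.0438,.056],(0,255,0))):
    q=proj("side",[X])[0]; cv2.circle(c,(int((q[0]-x0+.5)*k),int((q[1]-y0+.5)*k)),4,col,-1)
cv2.imwrite("pics/s3.png",c)
E
```

```text
5.1667 0.02318849685121377 39.48569349691752 [-1.21919438 -0.52122717 -1.74375378]
pos [0.5467 0.0231 0.1438] delta tool [ 0.0008 -0.0011  0.0483]
tilt [ 0.002  0.    -1.   ] yaw y -1.126 q6 1.12
```

View pics/s3.png

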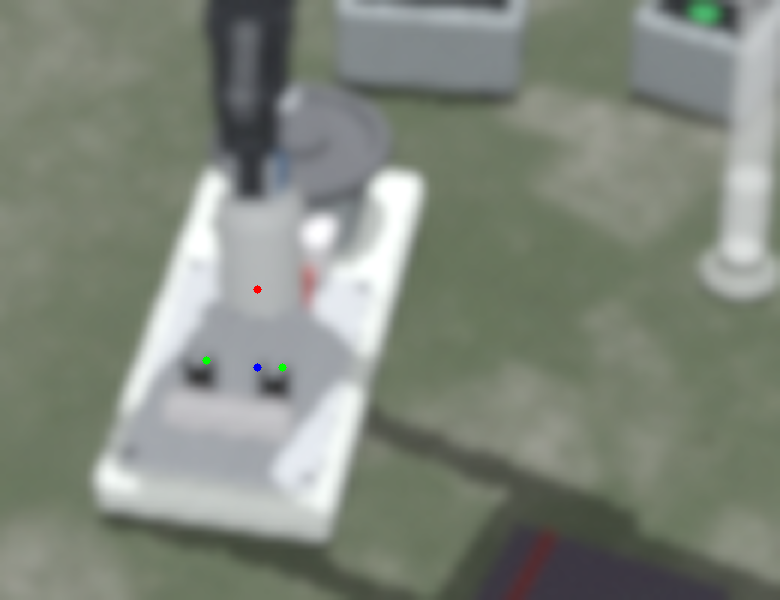

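The posts are at (200,375) and (275,380), and the bottle is above the deck just short of them, as planned. I'll nudge it 2 to 3 mm, then lower and release.

Emit:
jog_arm(turn=[[0,0,0],[0,0,0],[0,0,0],[0,0,0],[0,0,0]], delta_pos=[[0.0027,0,0.01],[0,0,0.02],[0,0,0.012],[0,0,0.005],[0,0,0]], gripper=[0.01,0.01,0.01,0.01,0.01])

```text
time: 5.63
tool_pos: [0.5483, 0.0255, 0.0964]
tcp_rot: [-3.063, -0.697, 0.001]
wrist_force: [-0.3, -0.5, 0.1]
width: 0.272
grip_force: 39.5
```

```bash
python3 - <<'E'
from h import *
delta([.549,.0245,.0955]); print(read_state()["wrist_force"])
E
```

```text
pos [0.5483 0.0255 0.0964] delta tool [0.0002 0.0012 0.0009]
tilt [-0.001  0.    -1.   ] yaw y -1.123 q6 1.12
[-0.27012    -0.50425133  0.07367694]
```

Emit:
jog_arm(turn=[[0,0,0],[0,0,0],[0,0,0],[0,0,0],[0,0,0],[0,0,0],[0,0,0],[0,0,0],[0,0,0],[0,0,0],[0,0,0],[0,0,0],[0,0,0],[0,0,0],[0,0,0],[0,0,0]], delta_pos=[[0,0,0.0008],[0,0,0],[0,0,0],[0,0,0],[0,0,0],[0,0,-0.015],[0,0,-0.025],[0,0,-0.025],[0,0,-0.01],[0,0.02,0],[0,0.033,0],[0,0.033,0],[-0.001,0.033,0],[0,0.022,0],[0,0.012,0],[0,0,0]], gripper=[0.01,0.01,0.055,0.055,0.055,0.055,0.055,0.055,0.055,0.055,0.055,0.055,0.055,0.055,0.055,0.055])

```text
time: 6.97
tool_pos: [0.6142, -0.1156, 0.1706]
tcp_rot: [3.064, 0.692, 0.0]
wrist_force: [-0.3, -0.0, -1.0]
width: 0.642
grip_force: 0.0
```

```bash
python3 - <<'E'
from h import *
s=read_state();print(s["time"],s["width"]*.0854)
delta([.613,-.113,.086]); 
im=vision.read_camera("side")[:,:,::-1]; k=6;x0,y0=195,130
c=cv2.resize(im[y0:y0+100,x0:x0+130],None,fx=k,fy=k,interpolation=cv2.INTER_CUBIC)
p=s["tool_pos"]
for X,col in (([.613,-.113,.117],(0,0,255)),([.5457,.0287,.03],(255,0,0)),(p,(0,255,0))):
    q=proj("side",[X])[0]; cv2.circle(c,(int((q[0]-x0+.5)*k),int((q[1]-y0+.5)*k)),4,col,-1)
cv2.imwrite("pics/s4.png",c)
E
```

```text
6.9667 0.054838329090613834
pos [ 0.6142 -0.1156  0.1706] delta tool [ 0.     -0.0029  0.0846]
tilt [ 0. -0. -1.] yaw y -1.127 q6 0.9
```

View pics/s4.png

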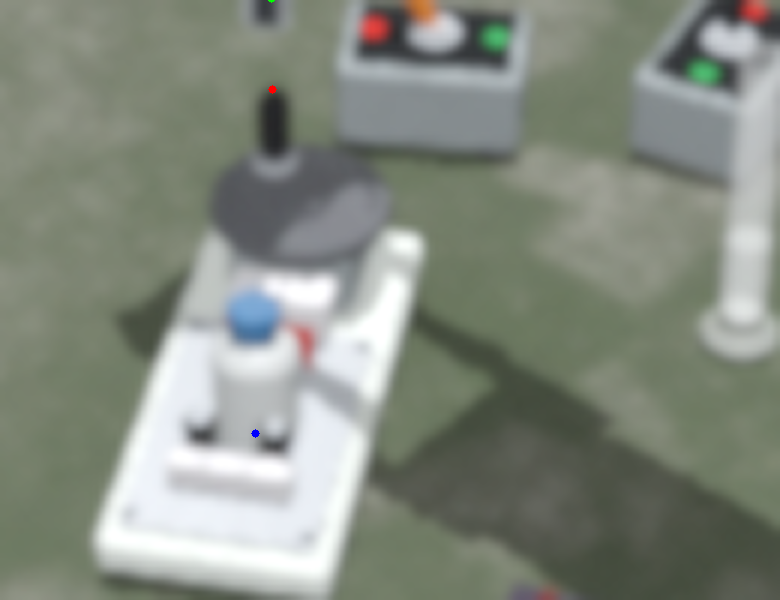

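The bottle stands upright just short of the posts, with its base at (255,440). The crank is directly under the gripper, its top at (272,90). I'll grip the crank.

Emit:
jog_arm(turn=[[0,0,0],[0,0,0],[0,0,0],[0,0,0],[0,0,0],[0,0,0],[0,0,0],[0,0,0],[0,0,0],[0,0,0]], delta_pos=[[0,-0.003,0.018],[0,0,0.025],[0,0,0.025],[0,0,0.0145],[0,0,0],[0,0,0],[0,0,0],[0,0,0],[0,0,0],[0,0,0]], gripper=[0.055,0.055,0.055,0.055,0.0,0.0,0.0,0.0,0.0,0.0], grip_force=30)

```text
time: 7.85
tool_pos: [0.6133, -0.1106, 0.0898]
tcp_rot: [3.063, 0.696, 0.004]
wrist_force: [1.8, -1.0, -0.3]
width: 0.197
grip_force: 30.2
```

```bash
cat >> h.py <<'E'
def circ(W,step,n,r=.036,rz=0):
    """tool-axis deltas along the circle, clockwise from above"""
    s=read_state();M=Ro.from_rotvec(s["tcp_rot"]).as_matrix();p=s["tool_pos"];d=p[:2]-W
    a0=np.arctan2(d[1],d[0]);print("pos",p.round(4),"r",np.hypot(*d).round(4),"ang",a0.round(3),"F",s["wrist_force"].round(1),"w",s["width"]*85.4,"t",s["time"],"grip",s["grip_force"])
    a=a0-step*np.arange(1,n+1);q=np.c_[W[0]+r*np.cos(a),W[1]+r*np.sin(a),np.full(n,.086)]
    D=np.diff(np.vstack([p,q]),axis=0)@M; print([[round(float(v),4) for v in x] for x in D])
E
python3 - <<'E'
from h import *
circ(np.array([.5818,-.0914]),.3,18)
E
```

```text
pos [ 0.6133 -0.1106  0.0898] r 0.0369 ang -0.547 F [ 1.8 -1.  -0.3] w 16.814575525127008 t 7.85 grip 30.193414022651268
[[-0.0103, 0.0037, 0.0038], [-0.0107, 0.0014, -0.0], [-0.0106, -0.0018, -0.0], [-0.0096, -0.0049, -0.0], [-0.0077, -0.0075, -0.0], [-0.0051, -0.0095, -0.0], [-0.0021, -0.0105, -0.0], [0.0011, -0.0107, -0.0], [0.0042, -0.0099, -0.0], [0.0069, -0.0082, 0.0], [0.0091, -0.0058, 0.0], [0.0104, -0.0029, 0.0], [0.0108, 0.0003, 0.0], [0.0102, 0.0035, 0.0], [0.0087, 0.0063, 0.0], [0.0064, 0.0086, 0.0], [0.0036, 0.0101, 0.0], [0.0004, 0.0108, 0.0]]
```

Emit:
jog_arm(turn=[[0,0,0],[0,0,0],[0,0,0],[0,0,0],[0,0,0],[0,0,0],[0,0,0]], delta_pos=[[-0.0103,0.0037,0.002],[-0.0107,0.0014,0],[-0.0106,-0.0018,0],[-0.0096,-0.0049,0],[-0.0077,-0.0075,0],[-0.0051,-0.0095,0],[-0.0021,-0.0105,0]], gripper=[0,0,0,0,0,0,0])

```text
time: 8.43
tool_pos: [0.5533, -0.1081, 0.0898]
tcp_rot: [3.062, 0.693, 0.017]
wrist_force: [10.4, 3.8, -0.3]
width: 0.197
grip_force: 30.3
```

```bash
python3 - <<'E'
from h import *
circ(np.array([.5818,-.0914]),.3,20)
E
```

```text
pos [ 0.5533 -0.1081  0.0898] r 0.033 ang -2.611 F [10.4  3.8 -0.3] w 16.828691480040806 t 8.4333 grip 30.271975626747007
[[-0.0023, -0.0105, 0.0037], [0.0038, -0.0101, -0.0], [0.0066, -0.0085, 0.0], [0.0088, -0.0061, 0.0001], [0.0103, -0.0032, 0.0001], [0.0108, -0.0001, 0.0001], [0.0103, 0.0031, 0.0001], [0.0089, 0.006, 0.0001], [0.0067, 0.0084, 0.0001], [0.004, 0.01, 0.0001], [0.0008, 0.0107, 0.0001], [-0.0024, 0.0105, 0.0], [-0.0054, 0.0093, -0.0], [-0.0079, 0.0073, -0.0], [-0.0097, 0.0047, -0.0001], [-0.0106, 0.0016, -0.0001], [-0.0106, -0.0016, -0.0001], [-0.0097, -0.0047, -0.0001], [-0.0079, -0.0074, -0.0001], [-0.0053, -0.0093, -0.0001]]
```

```bash
cat >> h.py <<'E'
def circ2(c,W,step,n,r=.036):
    """as circ, from the commanded xy c"""
    s=read_state();M=Ro.from_rotvec([3.063,.695,0]).as_matrix();d=s["tool_pos"][:2]-W
    a0=np.arctan2(d[1],d[0]); a=a0-step*np.arange(1,n+1);q=W+r*np.c_[np.cos(a),np.sin(a)]
    print("r",np.hypot(*d).round(4),"ang",a0.round(3)); D=np.diff(np.vstack([c,q]),axis=0)@M[:2,:2]
    print([[round(float(x),4),round(float(y),4),0] for x,y in D]); print("end cmd",q[-1])
E
python3 - <<'E'
from h import *
circ2(np.array([.5501,-.1085]),np.array([.584,-.0895]),.3,8)
E
```

```text
r 0.0359 ang -2.597
[[0.0035, -0.0097, 0], [0.0037, -0.0101, 0], [0.0065, -0.0086, 0], [0.0088, -0.0062, 0], [0.0102, -0.0034, 0], [0.0108, -0.0002, 0], [0.0103, 0.003, 0], [0.009, 0.0059, 0]]
end cmd [ 0.59409582 -0.05494462]
```

Emit:
jog_arm(turn=[[0,0,0],[0,0,0],[0,0,0],[0,0,0],[0,0,0],[0,0,0],[0,0,0],[0,0,0]], delta_pos=[[0.0035,-0.0097,0],[0.0037,-0.0101,0],[0.0065,-0.0086,0],[0.0088,-0.0062,0],[0.0102,-0.0034,0],[0.0108,-0.0002,0],[0.0103,0.003,0],[0.009,0.0059,0]], gripper=[0,0,0,0,0,0,0,0])

```text
time: 9.1
tool_pos: [0.5948, -0.0548, 0.0897]
tcp_rot: [3.062, 0.697, 0.005]
wrist_force: [-2.0, -2.4, 9.1]
width: 0.198
grip_force: 31.2
```

```bash
python3 - <<'E'
from h import *
A=np.array([[.6133,-.1106],[.5533,-.1081],read_state()["tool_pos"][:2]])
W=np.linalg.solve(2*(A[1:]-A[0]),(A[1:]**2).sum(1)-(A[0]**2).sum()); print(A[2],W,np.hypot(*(A[0]-W)))
circ2(np.array([.5941,-.0549]),np.array([.584,-.0895]),.3,8)
E
```

```text
[ 0.5947758 -0.0547611] [ 0.58413613 -0.08928284] 0.03612412782809579
r 0.0364 ang 1.27
[[0.0071, 0.0088, 0], [0.0039, 0.01, 0], [0.0008, 0.0107, 0], [-0.0024, 0.0105, 0], [-0.0054, 0.0093, 0], [-0.0079, 0.0073, 0], [-0.0097, 0.0046, 0], [-0.0106, 0.0016, 0]]
end cmd [ 0.59936019 -0.12205863]
```

Emit:
jog_arm(turn=[[0,0,0],[0,0,0],[0,0,0],[0,0,0],[0,0,0],[0,0,0],[0,0,0],[0,0,0]], delta_pos=[[0.0071,0.0088,0],[0.0039,0.01,0],[0.0008,0.0107,0],[-0.0024,0.0105,0],[-0.0054,0.0093,0],[-0.0079,0.0073,0],[-0.0097,0.0046,0],[-0.0106,0.0016,0]], gripper=[0,0,0,0,0,0,0,0])

```text
time: 9.77
tool_pos: [0.6, -0.122, 0.0897]
tcp_rot: [-3.063, -0.694, -0.006]
wrist_force: [-0.3, 7.4, 10.6]
width: 0.197
grip_force: 31.4
```

```bash
python3 - <<'E'
from h import *
circ2(np.array([.5994,-.1221]),np.array([.5841,-.0893]),.2,14)
E
```

```text
r 0.0364 ang -1.118
[[-0.0066, -0.0009, 0], [-0.0069, -0.0021, 0], [-0.0063, -0.0034, 0], [-0.0055, -0.0046, 0], [-0.0045, -0.0056, 0], [-0.0033, -0.0064, 0], [-0.002, -0.0069, 0], [-0.0006, -0.0072, 0], [0.0009, -0.0071, 0], [0.0023, -0.0068, 0], [0.0036, -0.0062, 0], [0.0048, -0.0054, 0], [0.0057, -0.0043, 0], [0.0065, -0.0031, 0]]
end cmd [ 0.55840798 -0.06408254]
```

Emit:
jog_arm(turn=[[0,0,0],[0,0,0],[0,0,0],[0,0,0]], delta_pos=[[-0.0066,-0.0009,0],[-0.0069,-0.0021,0],[-0.0063,-0.0034,0],[-0.0055,-0.0046,0]], gripper=[0,0,0,0])

```text
time: 10.1
tool_pos: [0.5734, -0.1237, 0.0897]
tcp_rot: [3.062, 0.694, 0.01]
wrist_force: [3.8, 2.2, 5.8]
width: 0.198
grip_force: 30.9
```

Emit:
jog_arm(turn=[[0,0,0],[0,0,0],[0,0,0]], delta_pos=[[-0.0045,-0.0056,0],[-0.0033,-0.0064,0],[0,0,0]], gripper=[0,0,0])

```text
time: 10.35
tool_pos: [0.5601, -0.116, 0.0897]
tcp_rot: [3.062, 0.695, 0.007]
wrist_force: [-1.1, 0.7, 7.3]
width: 0.194
grip_force: 31.1
```

```bash
python3 - <<'E'
from h import *
W=np.array([.5841,-.0893]); circ2(W,W,.2,1); print(read_state()["wrist_force"])
E
```

```text
r 0.0359 ang -2.304
[[-0.0353, 0.0069, 0]]
end cmd [ 0.55518279 -0.11074283]
[-1.10873088  0.6547412   7.29155797]
```

Emit:
jog_arm(turn=[[0,0,0],[0,0,0],[0,0,0]], delta_pos=[[-0.002,-0.0069,0],[-0.0006,-0.0072,0],[0,0,0]], gripper=[0,0,0])

```text
time: 10.6
tool_pos: [0.5517, -0.1045, 0.0897]
tcp_rot: [3.061, 0.696, 0.006]
wrist_force: [-1.4, -0.5, 8.2]
width: 0.193
grip_force: 31.1
```

Emit:
jog_arm(turn=[[0,0,0],[0,0,0],[0,0,0]], delta_pos=[[0.0009,-0.0071,0],[0.0023,-0.0068,0],[0,0,0]], gripper=[0,0,0])

```text
time: 10.85
tool_pos: [0.5486, -0.0933, 0.0897]
tcp_rot: [3.056, 0.698, 0.004]
wrist_force: [-2.5, -9.2, 8.5]
width: 0.193
grip_force: 31.4
```

```bash
python3 - <<'E'
from h import *
W=np.array([.5841,-.0893]); circ2(W,W,.2,1); print(read_state()["wrist_force"])
im=vision.read_camera("side")[:,:,::-1]; k=6;x0,y0=195,130
c=cv2.resize(im[y0:y0+100,x0:x0+130],None,fx=k,fy=k,interpolation=cv2.INTER_CUBIC)
cv2.imwrite("pics/s5.png",c)
E
```

```text
r 0.0357 ang -3.029
[[-0.031, -0.0183, 0]]
end cmd [ 0.54823891 -0.0861405 ]
[-2.50441645 -9.20696768  8.47646032]
```

View pics/s5.png

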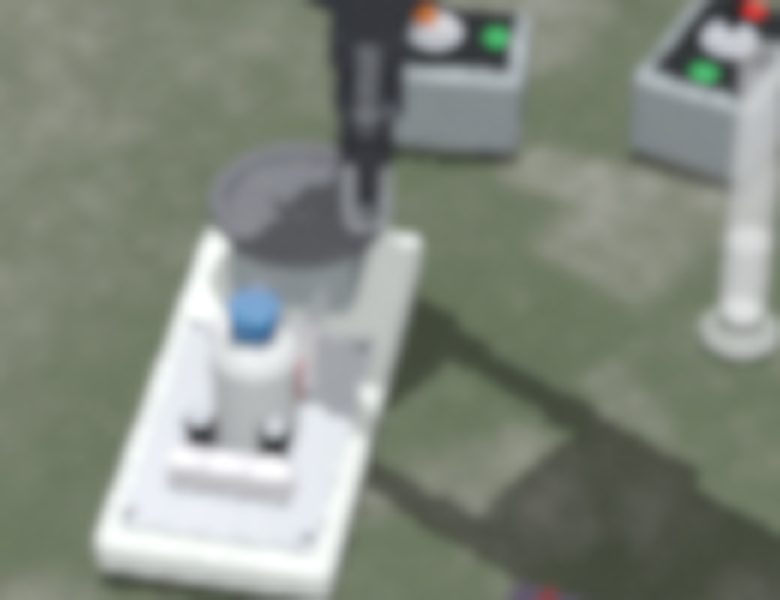

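The red pad now bears on the bottle at (300,380), and a 9 N tangential force suggests the stop. I'll push one more small step to confirm.

Emit:
jog_arm(turn=[[0,0,0],[0,0,0],[0,0,0]], delta_pos=[[0.0025,-0.0045,0],[0,0,0],[0,0,0]], gripper=[0,0,0])

```text
time: 11.15
tool_pos: [0.5486, -0.0928, 0.0897]
tcp_rot: [3.049, 0.698, 0.0]
wrist_force: [-4.0, -25.0, 8.0]
width: 0.199
grip_force: 31.4
```

The wheel is at its stop: 25 N of resistance and no further motion. Next I'll relax the push, release the crank, lift off and go over to the red side of the orange bat.

Emit:
jog_arm(turn=[[0,0,0],[0,0,0],[0,0,0],[0,0,0],[0,0,0],[0,0,0],[0,0,0],[0,0,0],[0,0,0],[0,0,0],[0,0,0],[0,0,0],[0,0,0],[0,0,0],[0,0,0],[0,0,0],[0,0,0]], delta_pos=[[-0.003,0.007,0],[0,0,0],[0,0,0],[0,0,0],[0,0,0],[0,0,-0.012],[0,0,-0.03],[0,0,-0.03],[0,0,-0.025],[0.003,0.022,0],[0.004,0.03,0],[0.004,0.03,0],[0.004,0.03,0],[0.004,0.03,0],[0.004,0.03,0],[0.003,0.018,0],[0,0,0]], gripper=[0,0,0.045,0.045,0.045,0.045,0.045,0.045,0.045,0,0,0,0,0,0,0,0])

```text
time: 12.57
tool_pos: [0.6549, -0.256, 0.1838]
tcp_rot: [3.062, 0.693, 0.002]
wrist_force: [-0.2, 0.4, 0.0]
width: 0.002
grip_force: 0.0
```

```bash
python3 - <<'E'
from h import *
delta([.654,-.253,.095]); s=read_state();print(s["width"],s["wrist_force"])
im=vision.read_camera("side")[:,:,::-1]; k=5;x0,y0=195,75
c=cv2.resize(im[y0:y0+120,x0:x0+150],None,fx=k,fy=k,interpolation=cv2.INTER_CUBIC)
cv2.imwrite("pics/s6.png",c)
E
```

```text
pos [ 0.6549 -0.256   0.1838] delta tool [ 0.0004 -0.0032  0.0888]
tilt [ 0.001 -0.002 -1.   ] yaw y -1.126 q6 0.72
0.0019240948250490793 [-0.22503967  0.37206956  0.00044996]
```

View pics/s6.png

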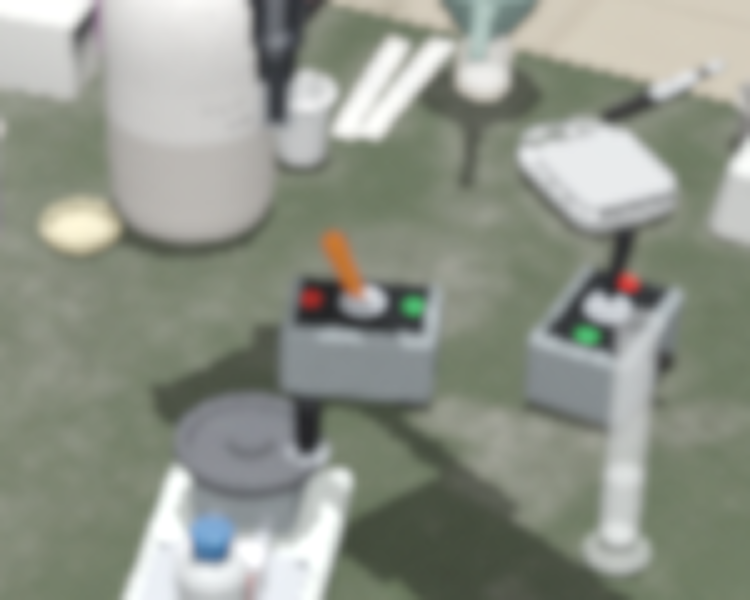

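The wheel is released and the orange bat still leans to red, tip at (333,240). The closed fingers are above the red side at (278,115), clear of the urn. I'll descend and push towards green.

Emit:
jog_arm(turn=[[0,0,0],[0,0,0],[0,0,0],[0,0,0],[0,0,0]], delta_pos=[[0,-0.0032,0.02],[0,0,0.03],[0,0,0.025],[0,0,0.014],[0,0,0]], gripper=[0,0,0,0,0])

```text
time: 13.03
tool_pos: [0.6482, -0.2474, 0.09]
tcp_rot: [-3.058, -0.696, 0.011]
wrist_force: [-1.0, 1.0, -0.5]
width: -0.004
grip_force: 0.0
```

Emit:
jog_arm(turn=[[0,0,0],[0,0,0],[0,0,0],[0,0,0],[0,0,0],[0,0,0],[0,0,0]], delta_pos=[[-0.01,-0.001,0],[-0.01,-0.001,0],[-0.01,-0.001,0],[-0.01,-0.001,0],[-0.009,-0.001,0],[-0.008,0,0],[0,0,0]], gripper=[0,0,0,0,0,0,0])

```text
time: 13.62
tool_pos: [0.5996, -0.2698, 0.0958]
tcp_rot: [3.064, 0.692, 0.01]
wrist_force: [6.8, 4.5, -1.2]
width: -0.004
grip_force: 3.4
```

Emit:
jog_arm(turn=[[0,0,0],[0,0,0],[0,0,0],[0,0,0],[0,0,0],[0,0,0],[0,0,0],[0,0,0]], delta_pos=[[0.015,0,0],[0.015,0,0],[0,0,-0.02],[0,0,-0.035],[0,0,-0.035],[0.0,0,-0.035],[0,0,-0.02],[0,0,0]], gripper=[0,0,0,0,0,0,0,0])

```text
time: 14.28
tool_pos: [0.6294, -0.2583, 0.2472]
tcp_rot: [3.056, 0.695, 0.014]
wrist_force: [1.6, -0.2, 0.9]
width: 0.001
grip_force: 0.0
```

```bash
python3 - <<'E'
from h import *
im=vision.read_camera("side")[:,:,::-1]; k=4;x0,y0=195,90
c=cv2.resize(im[y0:y0+140,x0:x0+150],None,fx=k,fy=k,interpolation=cv2.INTER_CUBIC)
cv2.imwrite("pics/s7.png",c); print(read_state()["tool_pos"])
E
```

```text
[ 0.62801647 -0.25774196  0.24381134]
```

View pics/s7.png

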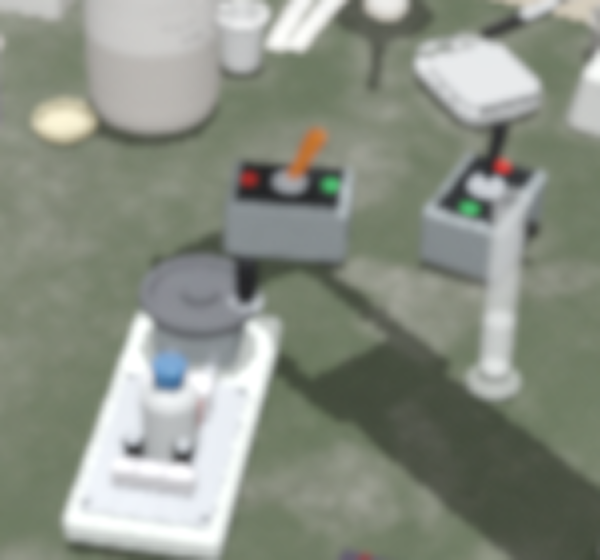

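The orange bat now leans to green, tip at (318,135). The bottle stands clamped at (170,400), the black bat still leans to red, and the cylinder is untouched at (495,380).

```bash
python3 -c "
from workcell import ticket
print(ticket.finish_job())"
```

```text
the job is handed in; nothing more can be done
None
```

The job is handed in, result not reported: the white bottle is clamped upright in the cradle with the handwheel at its stop, the orange bat is over at green, and in the last pictures the lamp switch, brown bottle, purple cup and cylinder looked undisturbed.

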